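# Lid on the snack box and latch swung over

## Task

The green snack box on the pulled-out shelf is packed: close it up. Put its own lid (the big rectangular one, not the small one) on squarely so that it sits fully down on the rim all round, then swing the box's latch in over the lid as far as it goes, and let go.

Things in the scene. Friction and masses are not known exactly. Their poses are not given: they have to be found in the camera images.
- snackbox: Open green plastic box of biscuits, 110 (x) by 150 (y) by 50 mm high, walls 4 mm; fixed in place. Origin: centre of its underside, z up, on the shelf, whose top is 18 mm above the work surface. Its -x side, which carries the latch, faces the robot within 20 degrees. With the lid seated the lid's origin is 42 mm above the box's.
- lid: Loose green lid, 120 g: plate 128 (x) by 168 (y) by 6 mm, under it a plug 86 by 126 by 8 mm (8 mm play each way in the box mouth), on top a central grip bar 16 (x) by 60 (y) by 30 mm high. Origin: centre of the plug's underside, z up; plate top at 14, bar top at 44 mm. Lies plug down left or right of the box; fits either way round. The similar lid with a 78 by 94 mm plate is not it.
- latch (a joint): Angle of the grey swing latch about an upright pivot 83 mm to -x and 35 mm to +y of the box's origin. 0 = shut (stop): arm points to the box's +x, over the lid. Grows anticlockwise from above; starts at 1.6 to 1.9, arm towards the box's +y, clear of the lid; stop at 2.1. Friction (1.3 N at knob) holds it. Arm 16 mm wide, 8 thick, underside 60 mm above the box's underside, 4 mm over a seated lid.
- latch_knob (a point): Centre of the top of the latch's upright round knob, 16 mm in diameter, standing 32 mm above the arm, 48 mm from the pivot; top 100 mm above the box's underside. Turns with the latch.

How it is judged:
By the outcome, as a careful person would: the job done as asked, in the order asked, and still so for the second after the job is handed in, with the robot touching nothing.
It also fails if it takes over 51 s, if anything falls off the work surface, if the arm or the gripper's body presses on something with over 40 N, if the wrist force passes 120 N, or if a joint passes its speed limit or range.

## Robot

A 6-joint arm with a two-finger parallel gripper is mounted at the origin on the work surface. World frame = base frame: x ahead of the robot, y to its left, z up, the work surface at z = 0. Lengths are in m, angles in rad, forces in N, time in s.
With the tool pointing down it reaches from about 0.3 to 0.775 m from the base axis. Payload 14.6 kg.
Tool frame: the origin (TCP) lies at the very end of the fingers, on their centre line; the grasp point (between the pads) lies 19 mm behind it; z points along the fingers, y is the line along which they close (so a half turn about z gives the same grasp; the last joint's range is limited). The gripper opens to 94 mm and grips with 3 to 60 N. Pads are 16 mm wide; open, the fingers measure 119 mm over their backs; the gripper's body (75 mm by 177 mm) begins 78 mm behind the grasp point.
Start: joints at [-0.067, 0.3, 1.521, -0, 1.321, -0.067], TCP at [0.55, -0, 0.205] pointing down, gripper open.
Joint ranges: [-3.03, 3.03], [-0.79, 2.21], [0.23, 2.52], [-1.04, 4.18], [0, 3.07], [-2.55, 2.55]. Speed limits (rad/s): [2.22, 2.22, 2.57, 3.14, 3.14, 3.14].

## Interface

Orientations are given as [roll, pitch, yaw] about the fixed x, y, z axes, in that order (R = Rz(yaw) Ry(pitch) Rx(roll)).
In Python, from station import ctrl gives the robot as it stands.
- The arm moves only by the shell command python3 -m pendant 'ROWS' [OPENING] [FORCE]. ROWS is JSON, a list of rows, each a list of 2 entries, a list of its own where there are three numbers: the shift along the world's x, y, z in cm, then the turn about the world's z in rad. A call has 1 to 20 rows; each row shifts and turns the commanded pose from where the row before left it; what a row does not reach is not made up. A row lasts 1/12 s, in which the tool goes at most 41.7 mm and 7.16 degrees, less where a joint would pass 70% of its speed; a pose out of reach is approached as far as the arm can. A call is refused whole if a number of a shift passes 4.17 or a number of a turn 0.125, either way. A call with a gripper value outside its range is refused whole. OPENING is the opening, from 0 (shut) to 1 (fully open), set as the call begins (- or left out, the last holds). The fingers move at their own pace and stop on an object; FORCE is the grip in N (left out, the last holds). Time passes only in rows, so rows that do not move let the fingers close. It gives the time, the measured TCP pose, the force, the opening and the grip force at its end, in the units of the state.
- ctrl.get_obs(): the state, without advancing time (a new reading comes with each control period).
- ctrl.camera(name): name is "scene" or "side" or "wrist"; returns a dict with "color" (420x560x3 uint8, red, green, blue), "intrinsics" (3x3 intrinsics, pixels), "camera_from_world" (4x4, takes a point from world to camera coordinates). Camera axes: x right, y down, z forward; pixel columns grow to the right and rows downward; lengths in m; the calibration is good to about 2 mm. A picture is of the moment at which its call begins. There is no depth.
- ctrl.hand_in(): hands the job in; it is judged then, once.
The state is a dict: "time_s": time; "qpos": joint angles; "joint_vel": joint speeds; "tau": joint torques, N m; "ee_pos": TCP position; "eef_rot": TCP orientation; "force": force on the tool from outside, world axes, zero at the start; "moment": the same for the moment, N m; "grip_width": finger opening in m; "grip_force": force on a finger pad.
Only numpy, scipy, OpenCV 4.12 (cv2) and the standard library are available. Lean on these libraries where they do the work, as an engineer would, in place of code of your own. Each camera call takes 0.05 s, during which the arm holds its last target. There are 200 camera calls.

## Working session

There is one attempt and no reset: what is moved stays moved. The work goes in short steps, Python scripts to look and compute and a shell command to move; the robot and the scene stay as the last step left them, time stands still between calls to the robot, and variables do not carry over. Pictures are saved under pics/ and viewed, at most 10 in all, crops included, and the job is handed in when it is done.

```bash
mkdir -p pics; cat > h.py <<'E'
import cv2, numpy as np
from station import ctrl
def snap(n,f):
    d=ctrl.camera(n); np.savez('pics/'+f+'.npz',c=d["color"],K=d["intrinsics"],T=d["camera_from_world"])
    cv2.imwrite('pics/'+f+'.png',d["color"][:,:,::-1]); return d
def load(f):
    d=np.load('pics/'+f+'.npz'); return d['c'],np.array(d['K']),np.array(d['T'])
def ray(K,T,px,z):
    R,t=T[:3,:3],T[:3,3]; o=-R.T@t
    d=R.T@np.linalg.inv(K)@np.array([px[0],px[1],1.]); return o+d*(z-o[2])/d[2]
def proj(K,T,p):
    q=K@(T[:3,:3]@np.array(p)+T[:3,3]); return q[:2]/q[2]
E
python3 - <<'E'
from h import *
ims=[snap(n,n+'0') for n in("scene","side")]
o=ctrl.get_obs();print(o['time_s'],o['ee_pos'],o['eef_rot'],o['grip_width'])
for i in ims:
    T=i["camera_from_world"];print(-T[:3,:3].T@T[:3,3])
E
```

```text
0.1 [5.49770615e-01 4.87249690e-06 2.04953769e-01] [-3.14059284e+00 -7.61533002e-05  1.57085121e+00] 0.094221928193175
[ 1.12961405 -0.05742533  1.05798035]
[ 0.14052685 -0.60106749  0.54461768]
```

View pics/scene0.png

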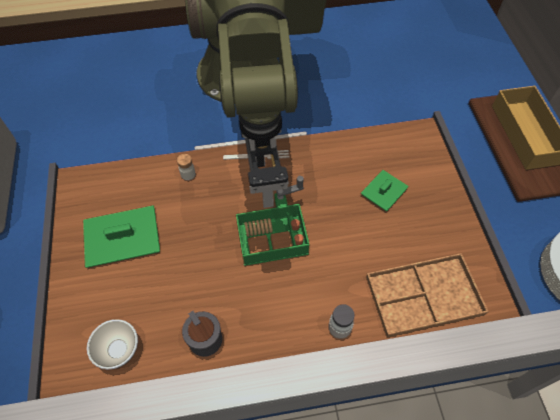

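View pics/side0.png

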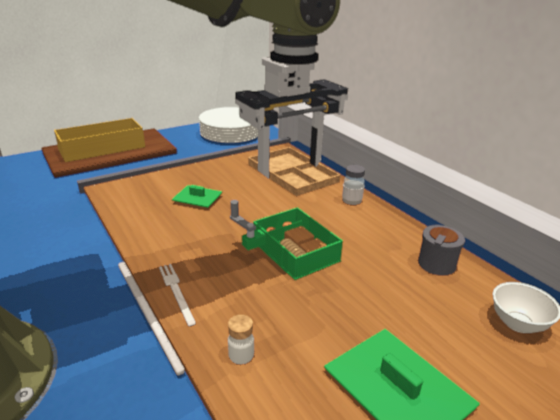

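```bash
python3 - <<'E'
from h import *
c,K,T=load('scene0'); s,K2,T2=load('side0')
a=cv2.resize(c[150:280,60:330],None,fx=2.9,fy=2.9,interpolation=cv2.INTER_CUBIC)[:,:783]
b=cv2.resize(s[190:290,220:360],None,fx=2.2,fy=2.2,interpolation=cv2.INTER_CUBIC)
o=np.zeros((600,800,3),np.uint8); o[:a.shape[0],:a.shape[1]]=a; o[380:380+b.shape[0],:b.shape[1]]=b
cv2.imwrite('pics/z1.png',o[:,:,::-1])
for f in('scene0','side0'):
    c,K,T=load(f); h=cv2.cvtColor(c,cv2.COLOR_RGB2HSV)
    m=cv2.inRange(h,(50,150,40),(75,255,255))
    for k in cv2.findContours(m,0,2)[0]:
        if cv2.contourArea(k)>300:
            q=cv2.approxPolyDP(k,4,True)[:,0]
            print(f,cv2.contourArea(k)); 
            for p in q: print(p,h[p[1],p[0]],'z.032',ray(K,T,p,.032)[:2].round(4),'z.068',ray(K,T,p,.068)[:2].round(4))
E
```

```text
side0 7673.0
[325 366] [ 67 171 176] z.032 [ 0.4446 -0.2611] z.068 [ 0.4233 -0.285 ]
[377 419] [ 66 177 127] z.032 [ 0.4497 -0.3624] z.068 [ 0.428  -0.3791]
[462 419] [ 64 164 140] z.032 [ 0.5417 -0.4189] z.068 [ 0.5136 -0.4317]
[478 404] [ 64 155 166] z.032 [ 0.5779 -0.4154] z.068 [ 0.5472 -0.4284]
[385 330] [ 66 163 192] z.032 [ 0.5669 -0.2533] z.068 [ 0.537  -0.2777]
side0 3931.5
[254 222] [ 67 173 155] z.032 [0.5494 0.1264] z.068 [0.5207 0.0753]
[255 236] [ 67 169 104] z.032 [0.5245 0.0783] z.068 [0.4975 0.0306]
[243 236] [ 66 179  94] z.032 [0.5036 0.0905] z.068 [0.4781 0.042 ]
[243 244] [ 64 164  90] z.032 [0.49   0.0653] z.068 [0.4654 0.0185]
[260 246] [ 66 168  91] z.032 [0.5153 0.0424] z.068 [ 0.489  -0.0028]
[294 278] [ 64 156 124] z.032 [ 0.517  -0.0746] z.068 [ 0.4906 -0.1116]
[339 260] [ 65 165 108] z.032 [ 0.6202 -0.0731] z.068 [ 0.5865 -0.1102]
[341 241] [ 65 167 139] z.032 [ 0.6641 -0.0246] z.068 [ 0.6273 -0.0651]
[298 209] [ 63 155 132] z.032 [0.6618 0.1253] z.068 [0.6252 0.0743]
side0 558.5
[173 199] [ 65 156 168] z.032 [0.4388 0.3073] z.068 [0.4179 0.2435]
[207 206] [ 65 170 141] z.032 [0.4923 0.2389] z.068 [0.4676 0.1799]
[220 192] [ 66 168 185] z.032 [0.5468 0.285 ] z.068 [0.5183 0.2228]
[188 186] [ 64 155 187] z.032 [0.4937 0.3512] z.068 [0.4689 0.2844]
```

View pics/z1.png

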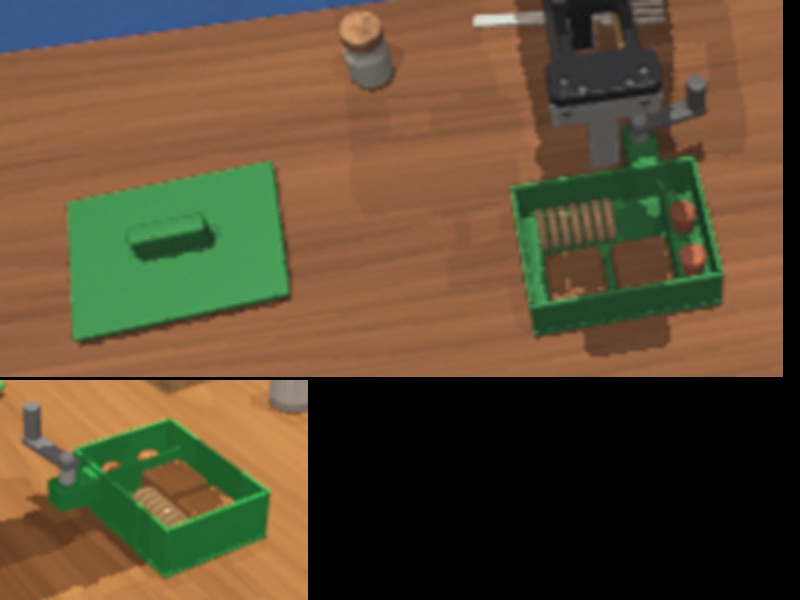

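```bash
cat >> h.py <<'E'
def rigid(P,Q): # model P -> world Q
    P,Q=np.array(P),np.array(Q); p,q=P.mean(0),Q.mean(0); a,b=P-p,Q-q
    th=np.arctan2((a[:,0]*b[:,1]-a[:,1]*b[:,0]).sum(),(a*b).sum())
    R=np.array([[np.cos(th),-np.sin(th)],[np.sin(th),np.cos(th)]]); t=q-R@p
    return th,t,np.linalg.norm(Q-(P@R.T+t),axis=1)
E
python3 - <<'E'
from h import *
c,K,T=load('scene0'); s,K2,T2=load('side0')
cr=lambda l:[(x/2.9+60-.3,y/2.9+150-.3) for x,y in l]
# order: -x-y, -x+y, +x+y, +x-y
def fit(name,l,z,sx,sy,K,T):
    P=np.array([[-1,-1],[-1,1],[1,1],[1,-1]])*[sx/2,sy/2]
    Q=[ray(K,T,p,z)[:2] for p in l]; th,t,r=rigid(P[:len(l)],Q); print(name,'yaw',th.round(4),'c',t.round(4),'res',r.round(4)); return th,t
fit('lid',cr([(68,202),(272,162),(289,291),(77,334)]),.032,.128,.168,K,T)
th,t=fit('box',cr([(512,187),(693,158),(720,277),(535,308)]),.068,.110,.150,K,T)
cs=lambda l:[(x/2.2+220-.3,(y-380)/2.2+190-.3) for x,y in l]
fit('boxside',cs([(163,531),(74,449),(170,421),(268,491)]),.068,.110,.150,K2,T2)
kn=cr([(696,81)])[0]; print('knob',ray(K,T,kn,.118)); kn=cs([(32,405)])[0]; print('knob side',ray(K2,T2,kn,.118))
h=cv2.cvtColor(c,cv2.COLOR_RGB2HSV); 
for x,y in((100,255),(120,232),(285,255)): print(h[y,x])
# bar top centre
print('bar',ray(K,T,cr([(167,230)])[0],.062))
print('piv',t+np.array([[np.cos(th),-np.sin(th)],[np.sin(th),np.cos(th)]])@[-.083,.035])
E
```

```text
lid yaw 0.0684 c [ 0.5145 -0.3348] res [0.0022 0.0038 0.0023 0.0047]
box yaw 0.017 c [0.581  0.0103] res [0.002  0.0026 0.0039 0.0044]
boxside yaw 0.0121 c [0.5742 0.0069] res [0.0031 0.0037 0.006  0.0041]
knob [0.48682662 0.09057858 0.118     ]
knob side [0.48589337 0.08959076 0.118     ]
[ 65 137 153]
[ 66 139  66]
[ 66 133  67]
bar [ 0.5173322  -0.33449931  0.062     ]
piv [0.4974596  0.04391779]
```

```bash
python3 -m pendant '[[[-0.2,-2,0],0],[[-0.35,-3.5,0],0.01],[[-0.35,-3.5,0],0.01],[[-0.35,-3.5,0],0.01],[[-0.35,-3.5,0],0.01],[[-0.35,-3.5,0],0.01],[[-0.35,-3.5,0],0.01],[[-0.35,-3.5,0],0.01],[[-0.35,-3.5,0],0],[[-0.3,-3,0],0],[[-0.2,-0.5,0],0],[[0,0,0],0],[[0,0,0],0]]' 0.6 30
python3 - <<'E'
from h import *
snap('wrist','w1'); d=snap('scene','s1')
o=ctrl.get_obs();print(o['time_s'],o['ee_pos'],o['eef_rot'])
cv2.imwrite('pics/s1z.png',cv2.resize(d["color"][150:270,190:330,::-1],None,fx=5,fy=5,interpolation=cv2.INTER_CUBIC))
E
```

```text
time_s: 1.18
ee_pos: [0.5149, -0.3345, 0.205]
eef_rot: [-3.141, -0.001, 1.64]
force: [0.1, 0.9, 0.2]
grip_width: 0.0568
grip_force: 0.0
1.2833 [ 0.51535941 -0.33376751  0.20547862] [-3.14155821e+00 -1.80083518e-04  1.64201877e+00]
```

View pics/w1.png

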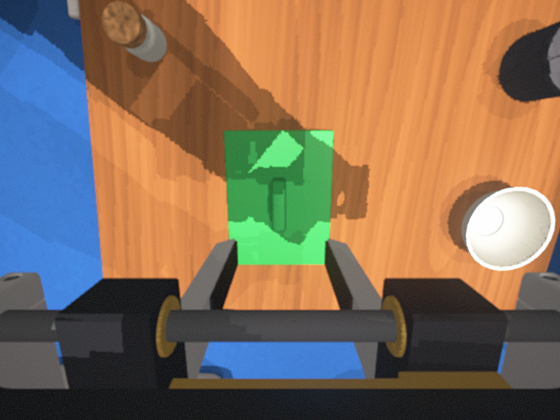

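View pics/s1z.png

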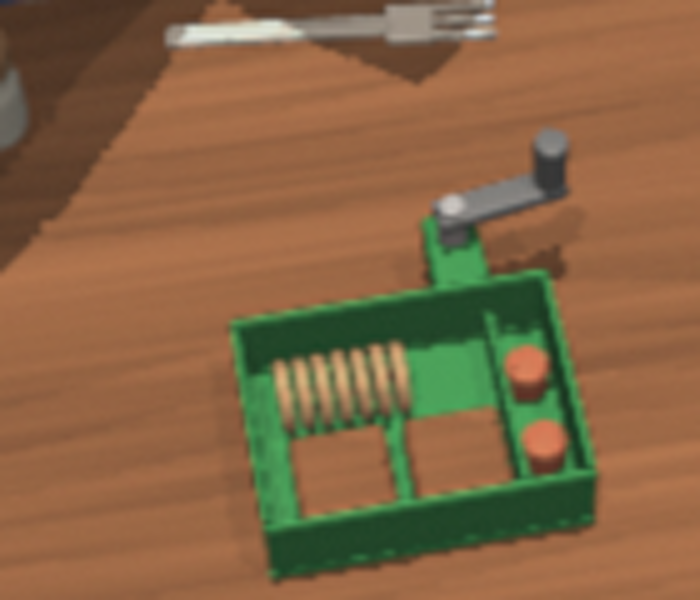

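```bash
python3 - <<'E'
from h import *
c,K,T=load('s1'); w,Kw,Tw=load('w1')
P=np.array([[-1,-1],[-1,1],[1,1],[1,-1]])*[.5,.5]
def fit(n,l,z,sx,sy,K,T):
    Q=np.array([ray(K,T,p,z)[:2] for p in l]); th,t,r=rigid(P*[sx,sy],Q); print(n,'yaw',th.round(4),t.round(4),r.round(4),Q.round(4).tolist())
cr=lambda l:[(x/5+190-.4,y/5+150-.4) for x,y in l]
fit('box',cr([(233,323),(546,271),(594,472),(270,525)]),.068,.11,.15,K,T)
print('knob',ray(K,T,cr([(551,138)])[0],.118),'pivot',ray(K,T,cr([(453,204)])[0],.09))
h=cv2.cvtColor(w,cv2.COLOR_RGB2HSV); m=cv2.inRange(h,(50,100,40),(80,255,255))
k=max(cv2.findContours(m,0,2)[0],key=cv2.contourArea); q=cv2.approxPolyDP(k,6,True)[:,0]; print(q.tolist())
# wrist: image up = +y? use top/bottom corners
print([ray(Kw,Tw,p,.032)[:2].round(4).tolist() for p in q])
fit('lidw',[(237,264),(226,130),(333,130),(327,264)],.032,.128,.168,Kw,Tw)
print('bar',ray(Kw,Tw,(279.5,204.5),.062), proj(Kw,Tw,(.5154,-.3338,.062)))
E
```

```text
box yaw 0.0185 [0.5793 0.0106] [0.0029 0.0028 0.0031 0.0041] [[0.5281, -0.0638], [0.5249, 0.0826], [0.6313, 0.084], [0.6328, -0.0603]]
knob [0.48569133 0.09102601 0.118     ] pivot [0.49523317 0.04403745 0.09      ]
[[332, 131], [224, 132], [237, 263], [325, 263]]
[[0.5683, -0.2507], [0.444, -0.2605], [0.4644, -0.4227], [0.5778, -0.4147]]
lidw yaw 0.0816 [ 0.5151 -0.3369] [0.0065 0.0018 0.0032 0.0053] [[0.4644, -0.4241], [0.4463, -0.2581], [0.5693, -0.2495], [0.5805, -0.4159]]
bar [ 0.51352058 -0.33476905  0.062     ] [281.23100998 203.77333882]
```

```bash
python3 -m pendant '[[[-0.1,-0.1,-2],0],[[0,0,-3],0],[[0,0,-3],0],[[0,0,-3],0],[[0,0,-3],0],[[0,0,-1.8],0],[[0,0,-1],0],[[0,0,0],0],[[0,0,0],0]]' && python3 -m pendant '[[[0,0,0],0],[[0,0,0],0],[[0,0,0],0],[[0,0,0],0],[[0,0,0],0],[[0,0,0],0],[[0,0,0],0],[[0,0,0],0],[[0,0,0],0],[[0,0,0],0]]' 0 40
```

```text
time_s: 2.03
ee_pos: [0.5146, -0.3356, 0.0383]
eef_rot: [3.141, 0.0, 1.642]
force: [-1.0, 0.5, 0.6]
grip_width: 0.0561
grip_force: 0.0
time_s: 2.87
ee_pos: [0.5139, -0.3361, 0.0376]
eef_rot: [-3.142, 0.0, 1.641]
force: [-2.1, 0.5, 3.5]
grip_width: 0.0158
grip_force: 40.0
```

```bash
python3 -m pendant '[[[0,0,1],0],[[0,0,2],0],[[0,0,3],0],[[0,0,3],0],[[0,0,2.5],0],[[0,0,1.5],0],[[0,1,0],0],[[0.4,2,0],-0.005],[[0.4,2,0],-0.005],[[0.4,2,0],-0.005],[[0.4,2,0],-0.005],[[0.4,1,0],-0.005],[[0,0,0],0],[[0,0,0],0],[[0,0,0],0]]'
python3 - <<'E'
from h import *
d=snap('scene','s2');w=snap('wrist','w2');o=ctrl.get_obs();print(o['ee_pos'],o['eef_rot'],o['force'])
a=cv2.resize(d["color"][140:300,90:250],None,fx=3,fy=3,interpolation=cv2.INTER_CUBIC)
b=w["color"][:280,120:420]
im=np.zeros((480,790,3),np.uint8);im[:480,:480]=a;im[:280,485:785]=b
cv2.imwrite('pics/z2.png',im[:,:,::-1])
E
```

```text
time_s: 4.12
ee_pos: [0.5337, -0.2366, 0.1671]
eef_rot: [-3.141, -0.0, 1.616]
force: [0.6, 0.5, -1.2]
grip_width: 0.0158
grip_force: 40.0
[ 0.53371139 -0.23687078  0.16720695] [-3.14137367e+00 -5.00190460e-05  1.61482566e+00] [-0.3102694   0.14213074 -1.07446403]
```

View pics/z2.png

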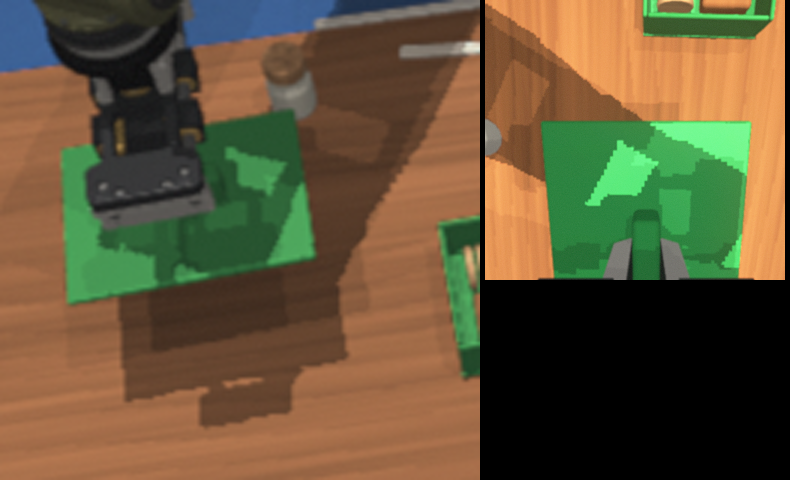

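```bash
python3 - <<'E'
from h import *
c,K,T=load('s2'); P=np.array([[-1,-1],[-1,1],[1,1],[1,-1]])*[.064,.084]
Q=np.array([ray(K,T,((x+.5)/3+90-.5,(y+.5)/3+140-.5),.1616)[:2] for x,y in [(62,151),(293,110),(315,255),(70,297)]])
print(rigid(P,Q),Q)
E
```

```text
(np.float64(0.041992857278182194), array([ 0.53635021, -0.23589567]), array([0.00316838, 0.00311211, 0.00174194, 0.00450507])) [[ 0.4790012  -0.32171798]
 [ 0.47143619 -0.15643201]
 [ 0.59525291 -0.15014355]
 [ 0.59971054 -0.31528912]]
```

```bash
python3 -m pendant '[[[0.4,2,0],-0.004],[[0.5,3,0],-0.004],[[0.5,3,0],-0.004],[[0.5,3,0],-0.004],[[0.5,3,0],-0.004],[[0.5,3,0],-0.004],[[0.5,3,0],-0.004],[[0.5,2.4,0],0],[[0.4,1.6,0],0],[[0.1,0.6,0],0],[[0,0,-1.5],0],[[0,0,-2.5],0],[[0,0,-2],0],[[0,0,-1],0],[[0,0,-0.5],0],[[0,0,0],0],[[0,0,0],0]]'
python3 - <<'E'
from h import *
d=snap('scene','s3');w=snap('side','d3');o=ctrl.get_obs();print(o['ee_pos'],o['eef_rot'],o['force'])
a=cv2.resize(d["color"][150:290,200:340],None,fx=2.8,fy=2.8,interpolation=cv2.INTER_CUBIC)
b=cv2.resize(w["color"][150:310,210:370],None,fx=2.45,fy=2.45,interpolation=cv2.INTER_CUBIC)
cv2.imwrite('pics/z3.png',np.hstack([a,b])[:,:,::-1])
E
```

```text
time_s: 5.63
ee_pos: [0.5785, 0.0095, 0.0934]
eef_rot: [3.141, 0.0, 1.587]
force: [0.1, 0.1, -1.1]
grip_width: 0.0158
grip_force: 40.0
[0.57860327 0.00977941 0.0936815 ] [3.13971908e+00 1.35797071e-04 1.58759630e+00] [ 0.91059845 -0.77928334 -1.83145435]
```

View pics/z3.png

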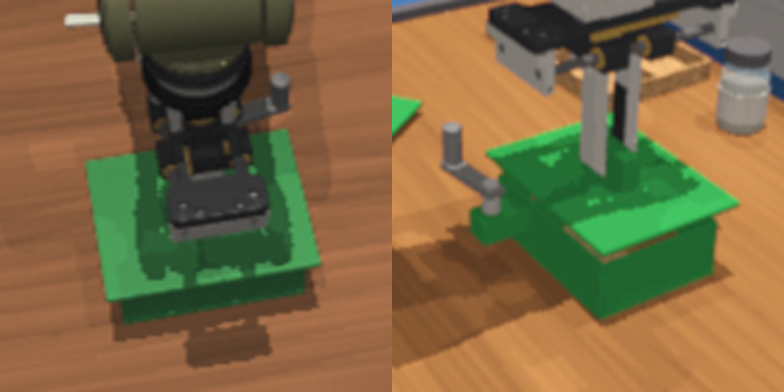

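```bash
python3 -m pendant '[[[0,0,-0.3],0],[[0,0,-0.3],0],[[0,0,-0.3],0],[[0,0,-0.2],0],[[0,0,-0.1],0],[[0,0,0],0],[[0,0,0],0]]'
```

```text
time_s: 6.32
ee_pos: [0.578, 0.01, 0.0804]
eef_rot: [-3.142, 0.0, 1.588]
force: [0.2, 0.2, -0.9]
grip_width: 0.0159
grip_force: 40.0
```

```bash
python3 -m pendant '[[[0,0,-0.1],0],[[0,0,-0.1],0],[[0,0,0],0],[[0,0,0],0]]' && python3 -m pendant '[[[0,0,0],0],[[0,0,0],0],[[0,0,0],0],[[0,0,0],0],[[0,0,0],0]]' 0.35 && python3 -m pendant '[[[0,0,1],0],[[0,0,2],0],[[0,0,3],0],[[0,0,3],0],[[0,0,3],0],[[-0.5,-4,0],0],[[-0.5,-4,0],0],[[-0.5,-4,0],0],[[-0.5,-4,0],0],[[0,0,0],0],[[0,0,0],0]]' 0
python3 - <<'E'
from h import *
d=snap('scene','s4');w=snap('side','d4');o=ctrl.get_obs();print(o['ee_pos'],o['eef_rot'],o['force'])
a=cv2.resize(d["color"][150:290,200:340],None,fx=2.8,fy=2.8,interpolation=cv2.INTER_CUBIC)
b=cv2.resize(w["color"][150:310,210:370],None,fx=2.45,fy=2.45,interpolation=cv2.INTER_CUBIC)
cv2.imwrite('pics/z4.png',np.hstack([a,b])[:,:,::-1])
E
```

```text
time_s: 6.65
ee_pos: [0.5782, 0.01, 0.0796]
eef_rot: [3.141, 0.0, 1.588]
force: [-5.0, -0.2, 8.8]
grip_width: 0.0158
grip_force: 40.0
time_s: 7.07
ee_pos: [0.578, 0.01, 0.0783]
eef_rot: [-3.142, -0.0, 1.588]
force: [-0.7, -0.5, -1.1]
grip_width: 0.0328
grip_force: 0.0
time_s: 7.98
ee_pos: [0.5576, -0.1517, 0.1991]
eef_rot: [3.141, 0.0, 1.585]
force: [0.5, 0.3, 0.7]
grip_width: 0.0005
grip_force: 0.0
[ 0.5580895  -0.14944165  0.1988944 ] [ 3.14124503e+00 -1.21037840e-04  1.58788750e+00] [-0.01921474 -0.06313045  0.1295409 ]
```

View pics/z4.png

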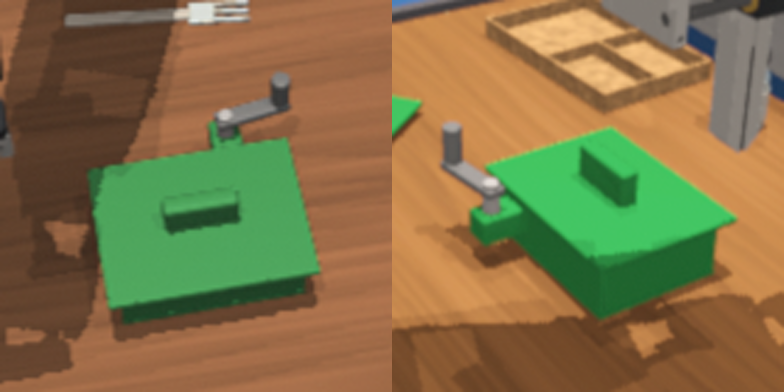

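```bash
python3 - <<'E'
from h import *
c,K,T=load('s4');c2,K2,T2=load('d4')
print('knob',ray(K,T,(281/2.8+200-.3,77/2.8+150-.3),.118),ray(K2,T2,((452-392)/2.45+210-.3,128/2.45+150-.3),.118))
p=np.array([.4955,.0437])
def pos(a,d): return p+.048*np.array([np.cos(a),np.sin(a)])-d*np.array([np.sin(a),-np.cos(a)])
print('start',pos(1.8,.035),'turn',1.8-np.pi/2-.0172)
cur=pos(1.8,.035).round(4)
for a in [1.8]+list(1.8-.11*np.arange(1,17)):
    n=(pos(a,.0205)).round(4); print(round(a,2),((n-cur)*100).round(2)); cur=n
E
```

```text
knob [0.48579137 0.09160191 0.118     ] [0.4842081  0.08657187 0.118     ]
start [0.45050963 0.08249261] turn 0.2120036732051035
1.8 [1.41 0.33]
1.69 [0.48 0.31]
1.58 [0.52 0.26]
1.47 [0.53 0.2 ]
1.36 [0.56 0.14]
1.25 [0.57 0.08]
1.14 [0.57 0.02]
1.03 [ 0.57 -0.05]
0.92 [ 0.57 -0.11]
0.81 [ 0.54 -0.17]
0.7 [ 0.53 -0.23]
0.59 [ 0.5  -0.29]
0.48 [ 0.46 -0.34]
0.37 [ 0.42 -0.38]
0.26 [ 0.38 -0.43]
0.15 [ 0.33 -0.48]
0.04 [ 0.27 -0.5 ]
```

```bash
python3 -m pendant '[[[-2,3,0],0],[[-2,3.5,0],0.02],[[-2,3.5,0],0.04],[[-2,3.5,0],0.05],[[-1.5,3.5,0],0.05],[[-0.7,3.2,0],0.05],[[-0.4,2.5,0],0],[[0,0.5,0],0],[[0,0,-2],0],[[0,0,-3],0],[[0,0,-3],0],[[0,0,-1.5],0],[[0,0,-1],0],[[0,0,0],0],[[0,0,0],0]]'
```

```text
time_s: 9.33
ee_pos: [0.4523, 0.0823, 0.094]
eef_rot: [3.141, 0.0, 1.798]
force: [-0.3, -0.8, 0.4]
grip_width: 0.0005
grip_force: 0.0
```

```bash
python3 -m pendant '[[[0.6,0.15,0],0],[[0.65,0.2,0],0],[[0.5,0.3,0],-0.11],[[0.5,0.25,0],-0.11],[[0.5,0.2,0],-0.11],[[0.55,0.15,0],-0.11],[[0.55,0.1,0],-0.11],[[0.55,0,0],-0.11],[[0.55,-0.05,0],-0.11],[[0.55,-0.1,0],-0.11],[[0,0,0],0]]'
python3 - <<'E'
from h import *
d=snap('scene','s5');w=snap('side','d5')
a=cv2.resize(d["color"][150:290,200:340],None,fx=2.8,fy=2.8,interpolation=cv2.INTER_CUBIC)
b=cv2.resize(w["color"][150:310,210:370],None,fx=2.45,fy=2.45,interpolation=cv2.INTER_CUBIC)
cv2.imwrite('pics/z5.png',np.hstack([a,b])[:,:,::-1])
E
```

```text
time_s: 10.25
ee_pos: [0.5084, 0.0941, 0.0942]
eef_rot: [3.141, -0.001, 0.912]
force: [0.0, -0.1, -0.3]
grip_width: 0.0007
grip_force: 0.0
```

View pics/z5.png

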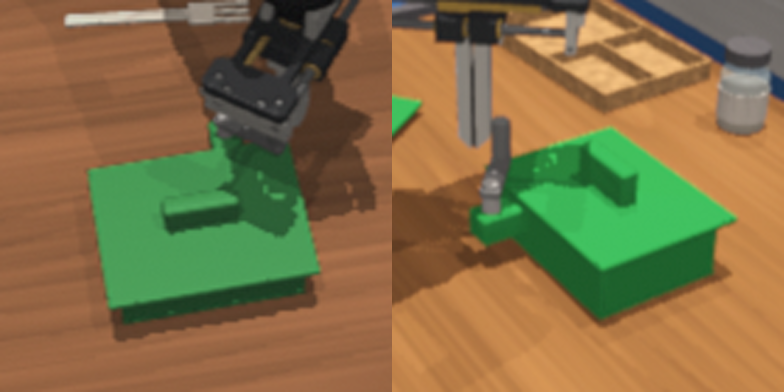

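```bash
python3 -m pendant '[[[0.55,-0.15,0],-0.11],[[0.55,-0.25,0],-0.11],[[0.5,-0.3,0],-0.11],[[0.45,-0.35,0],-0.11],[[0.4,-0.4,0],-0.11],[[0.4,-0.4,0],-0.11],[[0.3,-0.45,0],-0.11],[[0.1,-0.3,0],-0.1],[[0,0,0],0],[[0,0,0],0]]'
```

```text
time_s: 11.18
ee_pos: [0.5395, 0.0681, 0.0937]
eef_rot: [3.142, -0.0, 0.053]
force: [-0.4, -0.2, 0.7]
grip_width: 0.0001
grip_force: 0.0
```

```bash
python3 -m pendant '[[[0.1,-0.15,0],0],[[0.1,-0.15,0],0],[[0,0,0],0]]'; python3 -m pendant '[[[0,-0.1,0],0],[[0,0,0],0]]';python3 -m pendant '[[[0,-0.1,0],0],[[0,0,0],0]]'
```

```text
time_s: 11.43
ee_pos: [0.5415, 0.065, 0.0935]
eef_rot: [-3.142, 0.0, 0.05]
force: [0.6, 0.6, 0.0]
grip_width: 0.0002
grip_force: 0.3
time_s: 11.6
ee_pos: [0.5417, 0.064, 0.0935]
eef_rot: [-3.142, -0.0, 0.049]
force: [-0.4, 1.0, -0.3]
grip_width: 0.0007
grip_force: 0.5
time_s: 11.77
ee_pos: [0.5416, 0.0631, 0.0936]
eef_rot: [-3.141, -0.0, 0.048]
force: [0.8, 2.1, 0.5]
grip_width: 0.0002
grip_force: 1.4
```

```bash
for i in 1 2 3; do python3 -m pendant '[[[0,-0.1,0],0],[[0,0,0],0],[[0,0,0],0]]' | egrep 'ee_pos|^force|grip_force'; done
```

```text
ee_pos: [0.5416, 0.0628, 0.0936]
force: [1.8, 8.0, 1.6]
grip_force: 4.2
ee_pos: [0.5417, 0.0625, 0.0936]
force: [1.5, 14.3, -0.1]
grip_force: 6.8
ee_pos: [0.5417, 0.0623, 0.0936]
force: [2.2, 18.9, 0.3]
grip_force: 9.5
```

```bash
python3 -m pendant '[[[0,0.5,0],0],[[0,1.5,0],0],[[0,2,0],0],[[0,0,2],0],[[0,0,3],0],[[0,0,3],0],[[-0.5,4,2],0],[[-0.5,4,0],0],[[-0.5,4,0],0],[[0,4,0],0],[[0,0,0],0],[[0,0,0],0]]'
python3 - <<'E'
from h import *
d=snap('scene','s6');w=snap('side','d6')
a=cv2.resize(d["color"][150:290,200:340],None,fx=2.8,fy=2.8,interpolation=cv2.INTER_CUBIC)
b=cv2.resize(w["color"][150:310,210:370],None,fx=2.45,fy=2.45,interpolation=cv2.INTER_CUBIC)
cv2.imwrite('pics/z6.png',np.hstack([a,b])[:,:,::-1])
E
```

```text
time_s: 13.52
ee_pos: [0.5263, 0.2583, 0.1915]
eef_rot: [3.141, 0.001, 0.051]
force: [-0.3, -0.7, 0.1]
grip_width: 0.0003
grip_force: 0.0
```

View pics/z6.png

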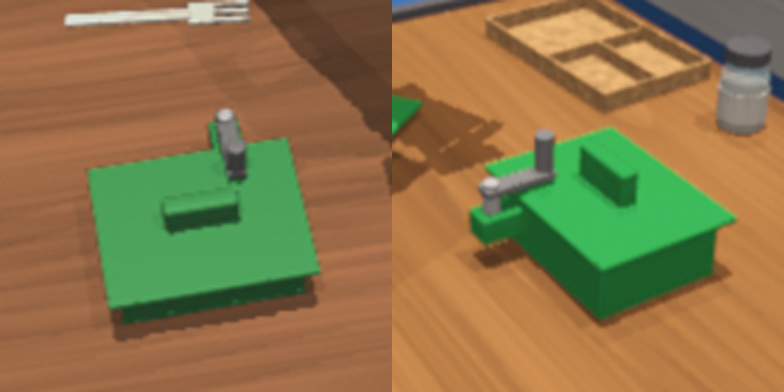

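The lid is seated squarely: its corners are where they were before the latch was swung. The latch arm points over the lid at its stop, with the knob at about (236,152) in the left view, and the gripper is clear.

```bash
python3 -c "from station import ctrl; print(ctrl.hand_in())"
```

```text
the job is handed in; nothing more can be done
None
```

The snack box is closed: its big lid sits down squarely on the rim, the latch is swung in over it to its stop, the gripper is clear, and the job was handed in at about 14 s of the 51 s allowed.

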